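# Load the mould carrier into the curing unit

### The job

Raise the curing unit's hinged lid, without flinging it, until it rests open on its stop. Then take the mould carrier from the bench mat and seat it flat and fully home in the keyed pocket inside the unit, its notched corner over the red key; put it down, do not drop it. Leave the lid open, and do not shift or tip the jar, the plaster cast or the brush pot.

Things in the scene. Friction and masses are not known exactly. Their poses are not given: they have to be found in the camera images.
- unit: curing unit, fixed to the bench: an open-topped white housing 160 (x) x 210 (y) x 85 mm high, walls 6 mm, with a blue front panel on its -x face; it stands on the left or on the right half of the bench. Origin: centre of its underside; +x points from the front to the hinge side, z up. Inside lies a blue nest whose top face is 31 mm above the underside of the unit, with a rectangular pocket
- lid (a joint): hinge angle of the blue lid in rad: 0 shut, 1.8 resting open on its stop (about 13 degrees past upright). The lid (0.45 kg, 160 x 210 x 22 mm, damped hinge) covers the housing, its underside 1 mm above the rim; below about 1.5 it falls shut by itself, above that it falls open onto the stop. Its hinge axis is parallel to the unit's y axis
- lid_hinge (a point): middle of the lid's hinge axis, on the far (+x) rim of the unit, 80 mm behind its centre and 85 mm above its underside
- lid_tab (a point): grip point on the lid's black tongue, which sticks out of the middle of the lid's front edge by 51 mm; the tongue is 28 mm wide (along the unit's y) and 10 mm thick. The point is 28 mm out from the lid's edge, in mid-thickness, 188 mm from the hinge axis and 12 mm on the lid's top side of it; it moves with the lid
- pocket (a point): centre of the pocket's floor, 18 mm above the unit's underside; axes as the unit's. The pocket is 68 (x) x 104 (y) mm, 13 mm deep, its upper 6 mm flaring outwards by 5 mm on all four sides; a red square key, 10 mm high, fills its +x +y corner (19 x 19 mm)
- pocket_key (a point): point on the pocket floor, 12 mm in x and 30 mm in y from the pocket's centre, where the carrier's point carrier_key must come to lie
- carrier: mould carrier, loose, about 0.3 kg: an aluminium plate 64 (x) x 100 (y) x 18 mm with a 20 x 20 mm square notch cut from its +x +y corner, and an upright orange fin in the middle, 46 (x) x 12 (y) mm, from 18 to 60 mm above the underside, by which to grip it. Origin: centre of the underside of the full 64 x 100 rectangle. Seated, its axes coincide with those of the pocket
- carrier_key (a point): inner corner of the carrier's notch, on its underside, at x = 12 mm, y = 30 mm of the carrier
- mat: black rubber bench mat, fixed, 300 x 300 x 4 mm, on the other half of the bench; the carrier, the jar and the cast stand on it. Origin: centre of its underside
- jar: bystander: round amber jar with a white cap, 62 mm in diameter, 95 mm high; origin at the centre of its underside
- cast: bystander: white plaster dental cast, 60 (x) x 66 (y) x 36 mm high; origin at the centre of its underside
- pot: bystander: white brush pot, 62 mm in diameter, 90 mm high, with brushes up to 132 mm, standing on the bench between unit and mat, near the robot; origin at the centre of its underside
Things that resemble listed ones, but are neither listed nor needed, are in the scene too. Leave any green look-alike of the carrier alone.

How it is judged:
By the outcome, as a careful person would: the job done as asked, in the order asked, and still so for the second after the job is handed in, with the robot touching nothing.
It also fails if it takes over 70 s, if anything falls off the work surface, if the arm or the gripper's body presses on something with over 40 N, if the wrist force passes 120 N, or if a joint passes its speed limit or range.

### The arm

A 6-joint arm with a two-finger parallel gripper is mounted at the origin on the work surface. World frame = base frame: x ahead of the robot, y to its left, z up, the work surface at z = 0. Lengths are in m, angles in degrees, forces in N, time in s.
With the tool pointing down it reaches from about 0.275 to 0.85 m from the base axis. Payload 19 kg.
Tool frame: the origin (TCP) lies on the centre line of the jaws, within the pads' length; the fingertips stand 17 mm ahead of it and the grasp point (between the pads) lies 2 mm behind it; z points along the fingers, y is the line along which they close (so a half turn about z gives the same grasp; the last joint's range is limited). The gripper opens to 85 mm and grips with 20 to 120 N. Pads are 22 mm wide; open, the fingers measure 114 mm over their backs; the gripper's body (76 mm by 85 mm) begins 54 mm behind the grasp point. The pads swing forward as they close: fully open they stand 13 mm farther back than shut.
Start: joints at [60.734, 8.623, 82.357, -0, 89.026, -7.678], TCP at [0.212, 0.535, 0.248] pointing down, gripper open.
Joint ranges: [-160.23, 160.23], [-39.13, 120.54], [6.94, 153.29], [-79.49, 259.48], [9.18, 160.14], [-161.06, 161.06]. Speed limits (degrees/s): [108.29, 108.29, 127.2, 172.46, 172.46, 172.46].

### API

Orientations are given as [roll, pitch, yaw] about the fixed x, y, z axes, in that order (R = Rz(yaw) Ry(pitch) Rx(roll)).
In Python, from plant import read_state, viewer, job, finder gives the robot as it stands.
- The arm moves only by the tool jog_arm, never from a script. Its argument "series" is one flat list of numbers, 5 for each row, row after row: the shift along the tool's x, y, z in m, then the turn about the tool's z in rad, then the closure in counts, from 0 (fully open) to 255 (shut). In form: [x, y, z, roll, claw, x, y, z, roll, claw, ...]. A call has 1 to 20 rows; each row shifts and turns the commanded pose from where the row before left it, along the tool's axes as they then stand; what a row does not reach is not made up. A row lasts 1/8 s, in which the tool goes at most 62.5 mm and 10.7 degrees, less where a joint would pass 70% of its speed; a pose out of reach is approached as far as the arm can. A call with a gripper value outside its range is refused whole. The fingers move at their own pace and stop on an object; the grip force is fixed at half the most. Time passes only in rows, so rows that do not move let the fingers close. It gives the time, the measured TCP pose, the force, the opening and the grip force at its end, in the units of the state.
- read_state(): the state, without advancing time (a new reading comes with each control period).
- viewer.snapshot(name): name is "scene" or "top" or "wrist"; returns a dict with "color" (480x640x3 uint8, red, green, blue), "depth" (480x640 float32, m along the optical axis (not along the pixel's ray), 0 where there is no reading), "K" (3x3 intrinsics, pixels), "R" (3x3) and "t" (3): a world point X has camera coordinates R X + t; the wrist camera has in their place "hand_eye" (4x4, takes a point from camera to tool coordinates, whose origin is the TCP and whose axes are the flange's). Camera axes: x right, y down, z forward; pixel columns grow to the right and rows downward; lengths in m; the calibration is good to about 2 mm. A picture is of the moment at which its call begins: read the wrist's pose just before it.
- job.hand_in(): hands the job in; it is judged then, once.
Trained networks look in the newest picture that a camera, given by its name, has taken for a name from the list of things; names that differ only in an ending like _2 or _b are one class to them, and where a whole thing is asked for, a point or a joint stands for the part that bears it (a point fixed in the world has none). Each returns a list of dicts, best first, with "confidence" (0 to 1); they miss things now and then, are a little off and sometimes report something else, mostly with a low value. They report only what shows in the picture. A call takes as long as a camera call. They do not tell look-alikes from the thing itself.
- finder.look_for(camera, query): "extent" ([left, top, width, height] in pixels, round what is visible of it).
- finder.silhouettes(camera, query): "pixels" (480x640 bool, what is visible of it) and "extent" ([left, top, width, height] in pixels, round what is visible of it).
The state is a dict: "time": time; "joint_positions": joint angles; "dq": joint speeds; "joint_torque": joint torques, N m; "ee_pos": TCP position; "orientation": TCP orientation; "wrist_force": force on the tool from outside, world axes, zero at the start; "ft_torque": the same for the moment, N m; "grip_width": opening from 0.0 (shut) to 1.0 (fully open); "grasp_force": force on a finger pad.
Only numpy, scipy, OpenCV 4.12 (cv2) and the standard library are available. Lean on these libraries where they do the work, as an engineer would, in place of code of your own. Each camera call takes 0.05 s, during which the arm holds its last target. There are 200 camera calls.

## Working session

There is one attempt and no reset: what is moved stays moved. The work goes in short steps, Python scripts to look and compute and a tool call to move; the robot and the scene stay as the last step left them, time stands still between calls to the robot, and variables do not carry over. Pictures are saved under pics/ and viewed, at most 10 in all, crops included, and the job is handed in when it is done.

Besides the shell and the picture viewer there is one more tool, called after "Call:" as name(argument=value, ...), one argument or row to a line, values as JSON. jog_arm: Moves the arm, as the interface text tells. Its arguments: {"type":"object","properties":{"series":{"type":"array","items":{"type":"number"}}},"required":["series"]}

```bash
mkdir -p pics; ls
cat > h.py <<'E'
import numpy as np, cv2
from plant import read_state, viewer, job, finder
def world(s, st=None):
    d=s["depth"]; K=s["K"]; v,u=np.mgrid[:480,:640]
    P=np.stack([(u-K[0,2])/K[0,0]*d,(v-K[1,2])/K[1,1]*d,d],-1)
    if "R" in s: W=(P-s["t"])@s["R"]
    else:
        from scipy.spatial.transform import Rotation as Ro
        H=s["hand_eye"]; T=P@H[:3,:3].T+H[:3,3]
        W=T@Ro.from_euler("xyz",st["orientation"],degrees=True).as_matrix().T+np.array(st["ee_pos"])
    W[d<=0]=np.nan
    return W
def save(n,c): cv2.imwrite("pics/"+n+".png",c[...,::-1])
E
python3 - <<'E'
from h import *
st=read_state(); print(st)
for c in ["scene","top"]:
    s=viewer.snapshot(c); save(c+"1",s["color"]); W=world(s)
    np.savez(c+"1.npz",W=W,c=s["color"],K=s["K"],R=s["R"],t=s["t"])
    print(c, -s["R"].T@s["t"])
    for q in ["unit","lid","lid_tab","carrier","mat","jar","cast","pot"]:
        for r in finder.silhouettes(c,q):
            p=W[r["pixels"]]; print(q,round(r["confidence"],2),r["extent"],np.nanmedian(p,0).round(3),np.nanpercentile(p,2,axis=0).round(3),np.nanpercentile(p,98,axis=0).round(3))
E
```

```text
pics
{'time': 0.0, 'joint_positions': array([ 6.07337279e+01,  8.65274563e+00,  8.23909200e+01,  3.78465234e-04,
        8.90259372e+01, -7.67673899e+00]), 'dq': array([-0.04025062,  0.01315629,  0.09587658,  0.04177614,  0.0303077 ,
       -0.08123044]), 'joint_torque': array([ 3.54876875e-05, -7.13075423e+01, -5.70844352e+01, -2.97375736e-04,
        9.14142409e-03,  7.48543329e-06]), 'ee_pos': array([0.21147932, 0.53447349, 0.24767572]), 'orientation': array([-1.79931072e+02, -9.67281392e-03,  1.58410454e+02]), 'wrist_force': array([-0.17286167, -0.13259306,  0.23152603]), 'ft_torque': array([ 0.03551249, -0.02370665, -0.0175896 ]), 'grasp_force': 0.0, 'grip_width': 1.0029284112934127}
scene [0.89232998 0.47555975 0.87212099]
unit 0.98 [328.0, 259.4, 174.5, 176.7] [0.575 0.186 0.108] [0.465 0.072 0.012] [0.649 0.278 0.112]
lid 0.89 [337.2, 259.0, 163.8, 152.0] [0.567 0.177 0.109] [0.456 0.069 0.093] [0.648 0.272 0.112]
lid_tab 0.79 [337.7, 261.9, 165.1, 150.8] [0.567 0.178 0.109] [0.458 0.071 0.094] [0.647 0.272 0.112]
carrier 0.95 [249.6, 203.2, 51.4, 42.4] [ 0.644 -0.183  0.023]
[... 1487 characters left out ...]
.7, 31.1] [ 0.637 -0.193  0.022] [ 0.606 -0.241  0.013] [ 0.675 -0.149  0.066]
mat 0.51 [337.0, 217.1, 39.8, 32.6] [ 0.637 -0.192  0.023] [ 0.605 -0.239  0.014] [ 0.672 -0.149  0.066]
jar 0.96 [371.4, 294.2, 27.3, 24.2] [ 0.457 -0.257  0.097] [ 0.43  -0.285  0.04 ] [ 0.484 -0.233  0.105]
cast 0.68 [299.2, 280.3, 33.7, 32.7] [ 0.482 -0.098  0.026] [ 0.447 -0.132  0.015] [ 0.518 -0.063  0.045]
cast 0.15 [370.3, 295.0, 32.0, 23.0] [ 0.458 -0.258  0.097] [ 0.43  -0.287  0.05 ] [ 0.484 -0.233  0.105]
pot 0.83 [269.4, 332.3, 27.5, 27.3] [ 0.366 -0.023  0.09 ] [ 0.338 -0.049  0.009] [0.393 0.005 0.129]
pot 0.27 [157.0, 214.3, 102.8, 104.4] [0.553 0.158 0.108] [0.454 0.058 0.036] [0.644 0.265 0.114]
```

View pics/scene1.png

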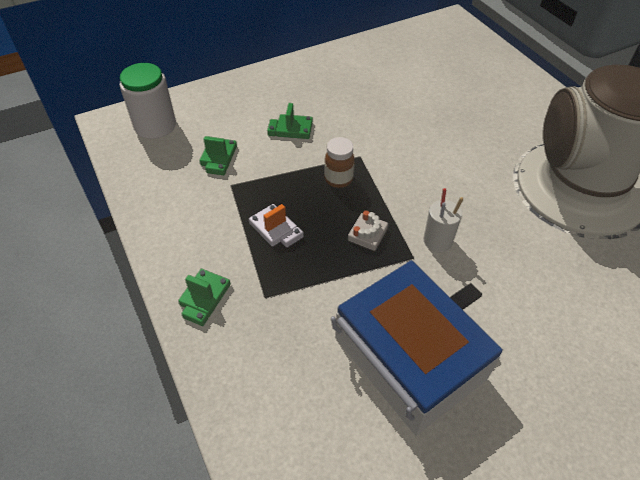

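View pics/top1.png

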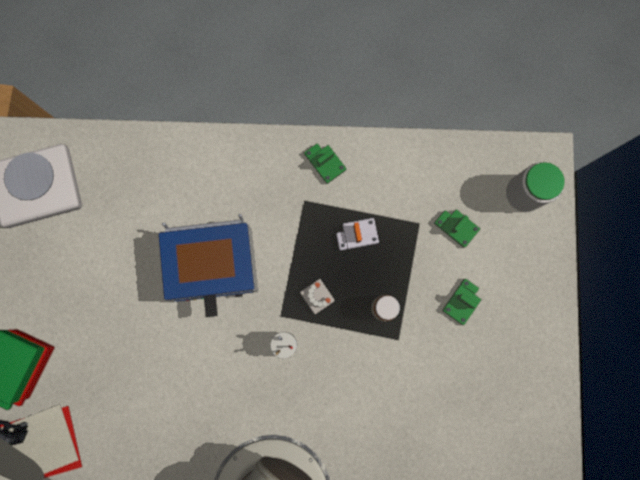

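The scene view shows the blue lid at (418,333) with its tongue at (468,297). The silver carrier with the orange fin is on the mat at (275,222).

Candidates for the carrier in the scene view are:
- the silver and orange one at (275,222)
- green ones at (205,295), (218,155) and (290,123)

I choose the silver and orange one. In the top view it is at (358,234) and the tongue is at (210,305). Next I measure the lid and carrier poses.

```bash
cat >> h.py <<'E'
def rect(P):
    (c,s,a)=cv2.minAreaRect((P[:,:2]*1000).astype(np.float32)); return np.round(c,1),np.round(s,1),round(a,1)
E
python3 - <<'E'
from h import *
for c in ["scene","top"]:
    z=np.load(c+"1.npz"); W=z["W"]; col=z["c"]; hsv=cv2.cvtColor(col,cv2.COLOR_RGB2HSV)
    X,Y,Z=W[...,0],W[...,1],W[...,2]
    near=(X>.36)&(X<.72)&(Y>.03)&(Y<.32)
    lid=near&(Z>.102)&(Z<.118); lid=cv2.morphologyEx(lid.astype(np.uint8),cv2.MORPH_OPEN,np.ones((5,5)))>0
    print(c,"lid",rect(W[lid]),np.median(Z[lid]).round(4))
    t=near&(Z>.085)&(Z<.112)&(X<.46)&(hsv[...,2]<60)
    t=cv2.morphologyEx(t.astype(np.uint8),cv2.MORPH_OPEN,np.ones((3,3)))>0
    print("tab",t.sum(),rect(W[t]),np.median(W[t],0).round(4))
    ca=(X>.58)&(X<.70)&(Y>-.27)&(Y<-.12)
    p=ca&(Z>.015)&(Z<.03)&(hsv[...,2]>90); f=ca&(Z>.055)
    print("plate",rect(W[p]),np.median(Z[p]).round(4),"fin",f.sum(),rect(W[f]),np.median(W[f],0).round(4))
E
```

```text
scene lid (array([555. , 166.8]), array([165.2, 210.5]), 8.1) 0.1092
tab 274 (array([444.6, 152.2]), array([33.3, 26.5]), 8.1) [0.4443 0.153  0.1023]
plate (array([ 642.8, -190. ]), array([ 64.8, 101.8]), 13.0) 0.0228 fin 177 (array([ 643.3, -189.7]), array([45.7, 14.3]), 10.3) [ 0.6433 -0.188   0.064 ]
top lid (array([556.2, 165.3]), array([159.8, 210.2]), 8.0) 0.1085
tab 137 (array([444., 149.]), array([32.1, 23.1]), 8.5) [0.4447 0.1498 0.1021]
plate (array([ 640.7, -192.8]), array([ 64.4, 100.1]), 11.7) 0.022 fin 96 (array([ 640.9, -192.6]), array([45.7, 12.1]), 12.3) [ 0.6399 -0.1927  0.0634]
```

Call:
jog_arm(
  series=[-0.03, -0.0224, 0.002, 0, 0, -0.03, -0.0224, 0.002, 0, 0, -0.03, -0.0224, 0.002, 0, 0, -0.03, -0.0224, 0.002, 0, 0, -0.03, -0.0224, 0.002, 0, 0, -0.03, -0.0224, 0.002, 0, 0, -0.03, -0.0224, 0.002, 0, 0, -0.03, -0.0224, 0.002, 0, 0, -0.03, -0.0224, 0.002, 0, 0, -0.03, -0.0224, 0.002, 0, 0, -0.03, -0.0224, 0.002, 0, 0, -0.032, -0.0228, 0.002, 0, 0, 0, 0, 0, -0.13, 0, 0, 0, 0, -0.13, 0, 0, 0, 0, -0.13, 0, 0, 0, 0, -0.128, 0, 0, 0, 0, 0, 0],
)

```text
time: 3.02
ee_pos: [0.4491, 0.1511, 0.2244]
orientation: [-180.0, 0.0, -171.9]
wrist_force: [0.2, 0.6, 0.7]
grip_width: 1.0
grasp_force: 0.0
```

Run:
```python
from h import *
st=read_state(); s=viewer.snapshot("wrist"); save("w1",s["color"]); W=world(s,st)
print(s["hand_eye"].round(3))
X,Y,Z=W[...,0],W[...,1],W[...,2]; hsv=cv2.cvtColor(s["color"],cv2.COLOR_RGB2HSV)
near=(X>.36)&(X<.72)&(Y>.03)&(Y<.32)
t=near&(Z>.085)&(Z<.112)&(X<.48)&(hsv[...,2]<60)
t=cv2.morphologyEx(t.astype(np.uint8),cv2.MORPH_OPEN,np.ones((5,5)))>0
print("tab",t.sum(),rect(W[t]),np.median(W[t],0).round(4))
```

```text
[[-0.    -0.966 -0.259  0.066]
 [ 1.    -0.    -0.     0.   ]
 [ 0.    -0.259  0.966 -0.126]
 [ 0.     0.     0.     1.   ]]
tab 2809 (array([450.7, 152.1]), array([51.7, 26.9]), 8.9) [0.4496 0.1523 0.102 ]
```

View pics/w1.png

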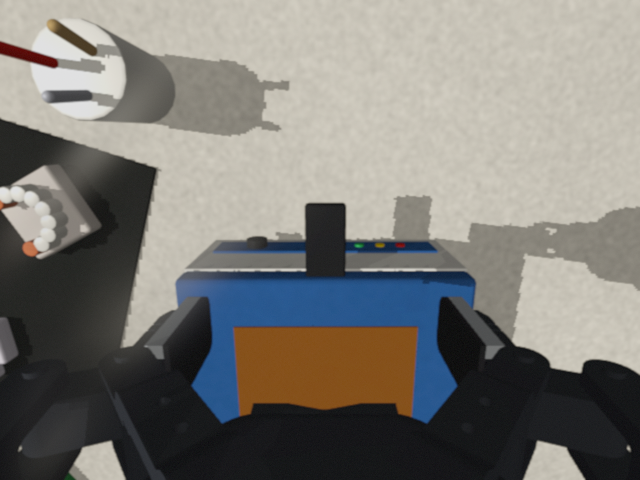

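Call:
jog_arm(
  series=[0.003, 0.001, 0.02, 0, 0, 0, 0, 0.025, 0, 0, 0, 0, 0.025, 0, 0, 0, 0, 0.025, 0, 0, 0, 0, 0.02, 0, 0, 0, 0, 0.014, 0, 0, 0, 0, 0, 0, 255, 0, 0, 0, 0, 255, 0, 0, 0, 0, 255, 0, 0, 0, 0, 255, 0, 0, 0, 0, 255, 0, 0, 0, 0, 255, 0, 0, 0, 0, 255, 0, 0, 0, 0, 255],
)

```text
time: 4.82
ee_pos: [0.4464, 0.1515, 0.0962]
orientation: [-180.0, 0.1, -171.9]
wrist_force: [-1.4, -2.1, 7.3]
grip_width: 0.313
grasp_force: 58.7
```

```bash
python3 -c "
import numpy as np
t=np.linspace(0,1.76,41);h=-190*np.cos(t)+12*np.sin(t);z=190*np.sin(t)+12*np.cos(t)
a=np.round(np.c_[-h,-z],1)/1000;d=np.diff(a,axis=0).round(4)
for k in (0,20): print(', '.join('%g, 0, %g, 0, 255'%tuple(r) for r in d[k:k+20]));print(np.c_[h,z][k+20])"
```

```text
-0.0007, 0, -0.0083, 0, 255, -0.0011, 0, -0.0084, 0, 255, -0.0014, 0, -0.0082, 0, 255, -0.0018, 0, -0.0082, 0, 255, -0.0022, 0, -0.0081, 0, 255, -0.0025, 0, -0.008, 0, 255, -0.0029, 0, -0.0078, 0, 255, -0.0032, 0, -0.0078, 0, 255, -0.0035, 0, -0.0076, 0, 255, -0.0039, 0, -0.0074, 0, 255, -0.0042, 0, -0.0072, 0, 255, -0.0045, 0, -0.0071, 0, 255, -0.0048, 0, -0.0068, 0, 255, -0.0052, 0, -0.0067, 0, 255, -0.0054, 0, -0.0064, 0, 255, -0.0056, 0, -0.0061, 0, 255, -0.006, 0, -0.0059, 0, 255, -0.0062, 0, -0.0057, 0, 255, -0.0064, 0, -0.0053, 0, 255, -0.0067, 0, -0.0051, 0, 255
[-111.80985085  154.08620072]
-0.0069, 0, -0.0048, 0, 255, -0.0071, 0, -0.0044, 0, 255, -0.0072, 0, -0.0042, 0, 255, -0.0075, 0, -0.0038, 0, 255, -0.0076, 0, -0.0035, 0, 255, -0.0078, 0, -0.0031, 0, 255, -0.0079, 0, -0.0028, 0, 255, -0.008, 0, -0.0025, 0, 255, -0.0081, 0, -0.0021, 0, 255, -0.0082, 0, -0.0017, 0, 255, -0.0082, 0, -0.0014, 0, 255, -0.0083, 0, -0.001, 0, 255, -0.0084, 0, -0.0007, 0, 255, -0.0084, 0, -0.0003, 0, 255, -0.0083, 0, 0.0001, 0, 255, -0.0084, 0, 0.0005, 0, 255, -0.0083, 0, 0.0008, 0, 255, -0.0083, 0, 0.0012, 0, 255, -0.0083, 0, 0.0015, 0, 255, -0.0081, 0, 0.0019, 0, 255
[ 47.5204512  184.35239819]
```

Call:
jog_arm(
  series=[-0.0007, 0, -0.0083, 0, 255, -0.0011, 0, -0.0084, 0, 255, -0.0014, 0, -0.0082, 0, 255, -0.0018, 0, -0.0082, 0, 255, -0.0022, 0, -0.0081, 0, 255, -0.0025, 0, -0.008, 0, 255, -0.0029, 0, -0.0078, 0, 255, -0.0032, 0, -0.0078, 0, 255],
)

```text
time: 5.82
ee_pos: [0.4619, 0.1537, 0.1604]
orientation: [-180.0, 0.0, -171.9]
wrist_force: [7.0, -0.8, -8.4]
grip_width: 0.312
grasp_force: 59.5
```

Call:
jog_arm(
  series=[-0.0035, 0, -0.0076, 0, 255, -0.0039, 0, -0.0074, 0, 255, -0.0042, 0, -0.0072, 0, 255, -0.0045, 0, -0.0071, 0, 255, -0.0048, 0, -0.0068, 0, 255, -0.0052, 0, -0.0067, 0, 255, -0.0054, 0, -0.0064, 0, 255, -0.0056, 0, -0.0061, 0, 255, -0.006, 0, -0.0059, 0, 255, -0.0062, 0, -0.0057, 0, 255, -0.0064, 0, -0.0053, 0, 255, -0.0067, 0, -0.0051, 0, 255],
)

```text
time: 7.32
ee_pos: [0.5238, 0.1626, 0.2375]
orientation: [-180.0, -0.0, -171.9]
wrist_force: [4.2, -2.6, -13.0]
grip_width: 0.316
grasp_force: 59.8
```

Call:
jog_arm(
  series=[-0.0069, 0, -0.0048, 0, 255, -0.0071, 0, -0.0044, 0, 255, -0.0072, 0, -0.0042, 0, 255, -0.0075, 0, -0.0038, 0, 255, -0.0076, 0, -0.0035, 0, 255, -0.0078, 0, -0.0031, 0, 255, -0.0079, 0, -0.0028, 0, 255, -0.008, 0, -0.0025, 0, 255, -0.0081, 0, -0.0021, 0, 255, -0.0082, 0, -0.0017, 0, 255],
)

```text
time: 8.57
ee_pos: [0.5995, 0.1736, 0.2705]
orientation: [-180.0, -0.0, -171.9]
wrist_force: [-3.6, -3.9, -7.8]
grip_width: 0.315
grasp_force: 62.9
```

Run:
```python
from h import *
print(read_state()["wrist_force"])
s=viewer.snapshot("scene"); save("s2",s["color"][120:460,250:640])
```

```text
[-3.55999338 -3.92774893 -7.78075223]
```

View pics/s2.png

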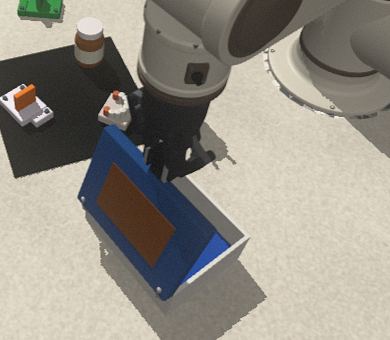

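The lid is held at about 75° (crop (140,180)), with the gripper on its tongue at crop (155,155). I carry on to just short of the stop.

Call:
jog_arm(
  series=[-0.0082, 0, -0.0014, 0, 255, -0.0083, 0, -0.001, 0, 255, -0.0084, 0, -0.0007, 0, 255, -0.0084, 0, -0.0003, 0, 255, -0.0083, 0, 0.0001, 0, 255, -0.0084, 0, 0.0005, 0, 255, -0.0083, 0, 0.0008, 0, 255, -0.0083, 0, 0.0012, 0, 255, -0.0083, 0, 0.0015, 0, 255, -0.0081, 0, 0.0019, 0, 255, 0, 0, 0, 0, 255],
)

```text
time: 10.0
ee_pos: [0.6819, 0.1854, 0.2679]
orientation: [180.0, 0.0, -171.9]
wrist_force: [-2.2, 0.6, 2.9]
grip_width: 0.313
grasp_force: 60.1
```

Call:
jog_arm(
  series=[0, 0, 0, 0, 0, 0, 0, 0, 0, 0, 0, 0, 0, 0, 0, 0, 0, 0, 0, 0, 0, 0, 0, 0, 0, 0, 0, 0, 0, 0, 0, 0, -0.02, 0, 0, 0, 0, -0.03, 0, 0, 0, 0, -0.03, 0, 0, 0, 0, 0, 0, 0],
)

```text
time: 11.25
ee_pos: [0.6815, 0.1852, 0.3503]
orientation: [-180.0, 0.2, -171.9]
wrist_force: [-0.2, 0.2, 0.7]
grip_width: 1.0
grasp_force: 0.0
```

Call:
jog_arm(
  series=[0.0093, -0.0368, 0, 0, 0, 0.0093, -0.0368, 0, 0, 0, 0.0093, -0.0368, 0, 0, 0, 0.0093, -0.0368, 0, 0, 0, 0.0093, -0.0368, 0.02, 0, 0, 0.0093, -0.0368, 0.02, 0, 0, 0.0093, -0.0368, 0.02, 0, 0, 0.0093, -0.0368, 0.02, 0, 0, 0.0093, -0.0368, 0.02, 0, 0, 0.0093, -0.0368, 0.02, 0, 0, 0, 0, 0, 0, 0],
)

```text
time: 12.62
ee_pos: [0.6396, -0.1944, 0.2247]
orientation: [179.9, -0.2, -172.1]
wrist_force: [0.5, -0.3, -0.1]
grip_width: 1.0
grasp_force: 0.0
```

Run:
```python
from h import *
st=read_state(); s=viewer.snapshot("wrist"); c=s["color"]; W=world(s,st)
t=viewer.snapshot("top"); Wt=world(t)
X,Y,Z=W[...,0],W[...,1],W[...,2]
ca=(X>.56)&(X<.72)&(Y>-.28)&(Y<-.10)
p=ca&(Z>.015)&(Z<.03); f=ca&(Z>.055)&(Z<.075)
p=cv2.morphologyEx(p.astype(np.uint8),cv2.MORPH_OPEN,np.ones((5,5)))>0
print("plate",rect(W[p]),np.median(Z[p]).round(4),"fin",f.sum(),rect(W[f]),np.median(W[f],0).round(4))
# corner occupancy in the plate frame
X,Y,Z=Wt[...,0],Wt[...,1],Wt[...,2]
l=(X>.56)&(X<.8)&(Y>.03)&(Y<.33)&(Z>.15)
print("lid open top", np.nanpercentile(Wt[l],[1,50,99],axis=0).round(3))
i=t["color"][180:360,120:440]
save("w2",np.vstack([c[60:,:][:400,:], cv2.resize(i,(640,360))[:200]]) )
```

```text
plate (array([ 640.3, -190.7]), array([ 64.3, 100.1]), 12.5) 0.0219 fin 876 (array([ 640. , -190.7]), array([45.9, 12. ]), 12.4) [ 0.6386 -0.191   0.0638]
lid open top [[0.641 0.078 0.152]
 [0.669 0.18  0.223]
 [0.701 0.282 0.287]]
```

View pics/w2.png

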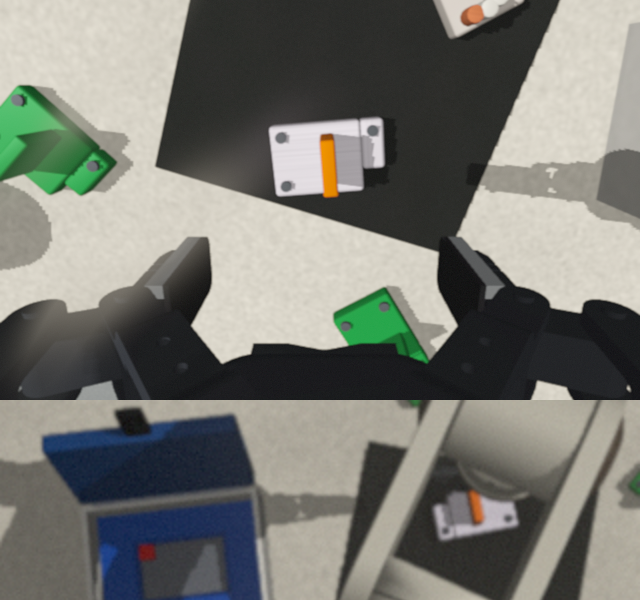

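Wrist crop: the silver and orange carrier is at (327,158) with its notch at (375,185), which is world +x+y. So the carrier's yaw is about 12.4°. In the top crop below, the lid is open with its tongue at (132,420), and the red key is at (147,551), also +x+y. The choice is confirmed, so I grasp it.

Call:
jog_arm(
  series=[-0.001, 0.0036, 0.02, -0.078, 0, 0, 0, 0.03, 0, 0, 0, 0, 0.03, 0, 0, 0, 0, 0.03, 0, 0, 0, 0, 0.03, 0, 0, 0, 0, 0.02, 0, 0, 0, 0, 0.01, 0, 0, 0, 0, 0.008, 0, 0, 0, 0, 0, 0, 0, 0, 0, 0, 0, 255, 0, 0, 0, 0, 255, 0, 0, 0, 0, 255, 0, 0, 0, 0, 255, 0, 0, 0, 0, 255, 0, 0, 0, 0, 255, 0, 0, 0, 0, 255, 0, 0, 0, 0, 255],
)

```text
time: 14.85
ee_pos: [0.6415, -0.1887, 0.0501]
orientation: [-180.0, 0.0, -167.4]
wrist_force: [-0.5, -0.3, 5.7]
grip_width: 0.129
grasp_force: 59.6
```

Call:
jog_arm(
  series=[0, 0, -0.01, 0, 255, 0, 0, -0.025, 0, 255, 0, 0, -0.03, 0, 255, 0, 0, -0.035, 0, 255, 0, 0, -0.035, 0, 255, 0, 0, -0.035, 0, 255, 0, 0, -0.03, 0, 255, 0, 0, -0.02, 0, 255, 0, 0, -0.01, 0, 255],
)

```text
time: 15.98
ee_pos: [0.6414, -0.1886, 0.281]
orientation: [-180.0, 0.0, -167.4]
wrist_force: [0.3, 0.4, -3.6]
grip_width: 0.131
grasp_force: 58.6
```

Call:
jog_arm(
  series=[0.0005, 0.0152, 0, 0, 255, 0.0005, 0.025, 0, 0, 255, 0.0005, 0.03, 0, 0, 255, 0.0005, 0.033, 0, 0, 255, 0.0005, 0.033, 0, 0, 255, 0.0005, 0.033, 0, 0, 255, 0.0005, 0.033, 0, 0, 255, 0.0005, 0.033, 0, 0, 255, 0.0005, 0.033, 0, 0, 255, 0.0005, 0.033, 0, 0, 255, 0.0005, 0.03, 0, 0, 255, 0.0005, 0.022, 0, 0.04, 255, 0.0005, 0.012, 0, 0.038, 255, 0, 0, 0, 0, 255, 0, 0, 0, 0, 255],
)

```text
time: 17.85
ee_pos: [0.5555, 0.1667, 0.2793]
orientation: [-180.0, -0.0, -171.8]
wrist_force: [0.2, -1.2, -2.7]
grip_width: 0.128
grasp_force: 58.7
```

Run:
```python
from h import *
st=read_state(); s=viewer.snapshot("wrist"); W=world(s,st); c=s["color"]; save("w3",c)
np.savez("w3.npz",W=W,c=c)
print(st["ee_pos"],st["orientation"],s["K"].round(1).tolist())
X,Y,Z=W[...,0],W[...,1],W[...,2]; hsv=cv2.cvtColor(c,cv2.COLOR_RGB2HSV)
near=(X>.46)&(X<.65)&(Y>.05)&(Y<.28)
red=near&((hsv[...,0]<8)|(hsv[...,0]>172))&(hsv[...,1]>140)&(Z<.05)
fl=near&(Z>.012)&(Z<.0225)
fl=cv2.morphologyEx(fl.astype(np.uint8),cv2.MORPH_OPEN,np.ones((3,3)))>0
for n,m in (("red",red),("floor",fl)):
    print(n,m.sum(), rect(W[m]) if m.sum() else 0, np.median(W[m],0).round(4))
n=near&(Z>.026)&(Z<.036); print("nest",np.median(Z[n]).round(4))
```

```text
[0.55553891 0.16668498 0.279328  ] [-1.79989366e+02 -3.64667096e-02 -1.71833944e+02] [[376.6, 0.0, 324.0], [0.0, 376.6, 240.3], [0.0, 0.0, 1.0]]
red 0 0 [nan nan nan]
floor 4161 (array([542.4, 165.2]), array([ 41.7, 104.4]), 8.2) [0.542 0.165 0.018]
nest 0.0309
  return _methods._mean(a, axis=axis, dtype=dtype,
  ret = um.true_divide(
```

View pics/w3.png

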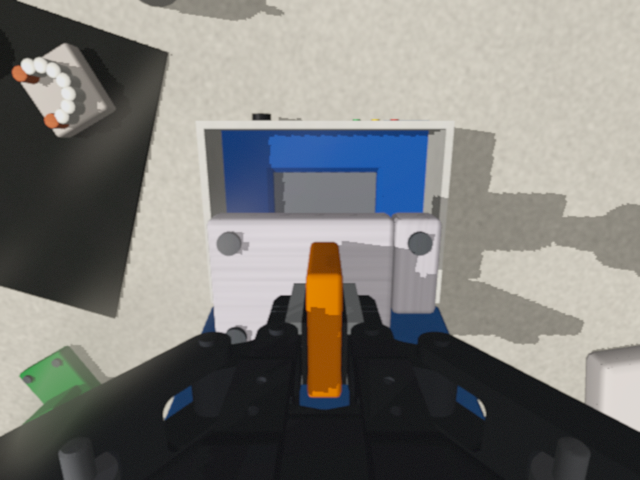

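Wrist picture: the held carrier is at (325,270), with the pocket floor visible ahead of it at (330,190). I measure both in the same picture, in unit axes.

Run:
```python
from h import *
z=np.load("w3.npz"); W=z["W"]; c=z["c"]; hsv=cv2.cvtColor(c,cv2.COLOR_RGB2HSV)
a=np.radians(8.17); u=np.array([np.cos(a),np.sin(a)]); v=np.array([-u[1],u[0]])
D=(W[...,:2]-[0.5555,0.1667])*1000; U=D@u; V=D@v; Z=W[...,2]*1000
def st(n,m):
    m=cv2.morphologyEx(m.astype(np.uint8),cv2.MORPH_OPEN,np.ones((3,3)))>0
    print(n,m.sum(),"U",np.percentile(U[m],[.5,2,98,99.5]).round(1),"V",np.percentile(V[m],[.5,2,98,99.5]).round(1),"Z",np.percentile(Z[m],[5,50,95]).round(1), rect(W[m]))
row,col=np.mgrid[:480,:640]
st("plate",(abs(U)<60)&(abs(V)<60)&(Z>244)&(Z<260)&(hsv[...,1]<60)&(hsv[...,2]>110))
st("fin",(hsv[...,0]<22)&(hsv[...,1]>180)&(hsv[...,2]>90)&(Z>285)&(Z<302)&(abs(U)<60)&(abs(V)<40))
st("floor",(abs(U)<60)&(abs(V)<60)&(Z>12)&(Z<22.5))
b=(abs(V)<60)&(abs(U)<100)&(Z>12)&(Z<22.5)
st("rim",(Z>80)&(Z<90)&(abs(V)<120)&(abs(U)<110))
# top camera: red key and floor
s=viewer.snapshot("scene"); W=world(s);D=(W[...,:2]-[0.5555,0.1667])*1000; U=D@u; V=D@v; Z=W[...,2]*1000
hsv=cv2.cvtColor(s["color"],cv2.COLOR_RGB2HSV)
st("scene plate",(abs(U)<60)&(abs(V)<70)&(Z>244)&(Z<260)&(hsv[...,1]<60)&(hsv[...,2]>110))
```

```text
plate 18440 U [-33.6 -33.5  14.3  17.8] V [-48.7 -47.5  47.5  49.1] Z [249.2 251.2 252.4] (array([550. , 166.1]), array([ 56.7, 100.2]), 8.2)
fin 4412 U [-24.7 -24.5  19.1  20. ] V [-5.4 -5.1  5.8  5.9] Z [291.3 293.1 294.2] (array([553.5, 166.6]), array([46.1, 12.7]), 7.9)
floor 4161 U [-33.9 -33.8   7.2   7.5] V [-51.6 -50.1  50.8  52.3] Z [16.7 18.  19.3] (array([542.4, 165.2]), array([ 41.7, 104.4]), 8.2)
rim 4145 U [-80.2 -80.1  64.9  76.3] V [-104.5 -104.1  105.1  105.5] Z [83.2 84.9 86.1] (array([554.9, 167. ]), array([159.3, 210.8]), 8.2)
scene plate 1744 U [-30.  -27.4  31.7  32.3] V [-49.1 -47.5  48.9  49.5] Z [249.2 251.9 253.9] (array([556.7, 167.1]), array([ 64.1, 100.7]), 9.3)
```

Call:
jog_arm(
  series=[-0.0015, 0.0002, 0.01, 0, 255, 0, 0, 0.02, 0, 255, 0, 0, 0.025, 0, 255, 0, 0, 0.025, 0, 255, 0, 0, 0.025, 0, 255, 0, 0, 0.025, 0, 255, 0, 0, 0.02, 0, 255, 0, 0, 0.015, 0, 255, 0, 0, 0.01, 0, 255, 0, 0, 0.005, 0, 255, 0, 0, 0.005, 0, 255, 0, 0, 0.005, 0, 255, 0, 0, 0.005, 0, 255, 0, 0, 0.004, 0, 255, 0, 0, 0, 0, 255],
)

```text
time: 19.82
ee_pos: [0.5574, 0.1669, 0.0804]
orientation: [-180.0, -0.0, -171.9]
wrist_force: [-0.3, 0.2, -2.5]
grip_width: 0.13
grasp_force: 58.7
```

Call:
jog_arm(
  series=[0, 0, 0.002, 0, 255, 0, 0, 0.002, 0, 255, 0, 0, 0.002, 0, 255, 0, 0, 0.002, 0, 255, 0, 0, 0.002, 0, 255, 0, 0, 0.001, 0, 255, 0, 0, 0.001, 0, 255, 0, 0, 0.001, 0, 255, 0, 0, 0, 0, 255],
)

```text
time: 20.95
ee_pos: [0.5575, 0.167, 0.0676]
orientation: [-180.0, -0.0, -171.9]
wrist_force: [0.0, 0.5, -3.0]
grip_width: 0.13
grasp_force: 58.7
```

Contact-free and in the straight section; 3.5 mm is left.

Call:
jog_arm(
  series=[0, 0, 0.001, 0, 255, 0, 0, 0.001, 0, 255, 0, 0, 0.0006, 0, 255, 0, 0, 0.0006, 0, 255, 0, 0, 0, 0, 255],
)

```text
time: 21.58
ee_pos: [0.5575, 0.1669, 0.0644]
orientation: [-180.0, -0.0, -171.9]
wrist_force: [0.2, -0.8, -2.7]
grip_width: 0.132
grasp_force: 58.7
```

Call:
jog_arm(
  series=[0, 0, 0.0004, 0, 255, 0, 0, 0.0004, 0, 255, 0, 0, 0.0003, 0, 255, 0, 0, 0, 0, 255],
)

```text
time: 22.08
ee_pos: [0.5576, 0.167, 0.064]
orientation: [-180.0, 0.0, -171.9]
wrist_force: [-5.0, -0.8, 7.7]
grip_width: 0.129
grasp_force: 60.4
```

Contact comes at the floor height expected, so I release and retreat.

Call:
jog_arm(
  series=[0, 0, 0, 0, 180, 0, 0, 0, 0, 120, 0, 0, 0, 0, 60, 0, 0, 0, 0, 60, 0, 0, 0, 0, 60, 0, 0, 0, 0, 60, 0, 0, -0.005, 0, 60, 0, 0, -0.015, 0, 60, 0, 0, -0.03, 0, 60, 0, 0, -0.04, 0, 60, 0, 0, -0.05, 0, 60, 0, 0, -0.05, 0, 60, 0.02, 0, -0.02, 0, 60, 0.02, 0, 0, 0, 60, 0, 0, 0, 0, 60],
)

```text
time: 23.95
ee_pos: [0.5172, 0.1613, 0.275]
orientation: [-180.0, 0.1, -171.9]
wrist_force: [-0.6, 0.3, -0.1]
grip_width: 0.764
grasp_force: 0.0
```

Run:
```python
from h import *
rs=read_state(); s=viewer.snapshot("wrist"); W=world(s,rs); c=s["color"]
print(rs["ee_pos"],rs["orientation"],rs["wrist_force"])
hsv=cv2.cvtColor(c,cv2.COLOR_RGB2HSV)
a=np.radians(8.17); u=np.array([np.cos(a),np.sin(a)]); v=np.array([-u[1],u[0]])
def fr(W):
    D=(W[...,:2]-[0.5555,0.1667])*1000; return D@u,D@v,W[...,2]*1000
U,V,Z=fr(W)
m=(abs(U)<45)&(abs(V)<55)&(Z>31)&(Z<44)&(hsv[...,1]<60)
m=cv2.morphologyEx(m.astype(np.uint8),cv2.MORPH_OPEN,np.ones((5,5)))>0
A=np.c_[U[m],V[m],np.ones(m.sum())]; k=np.linalg.lstsq(A,Z[m],rcond=None)[0]
print("plate z",np.median(Z[m]).round(1),"tilt mrad",(k[:2]*1000).round(1),rect(W[m]))
f=(abs(U)<45)&(abs(V)<15)&(Z>70)&(Z<86); print("fin",np.median(Z[f]).round(1),rect(W[f]))
save("w4",c)
t=viewer.snapshot("top"); Wt=world(t)
for q in ["jar","cast","pot"]:
    for r in finder.silhouettes("top",q)[:1]: print(q,r["extent"],np.nanmedian(Wt[r["pixels"]],0).round(3))
X,Y,Z=Wt[...,0],Wt[...,1],Wt[...,2]; l=(X>.56)&(X<.8)&(Y>.03)&(Y<.33)&(Z>.1)&(Z<.3)&(X>.63)
print("lid",np.nanpercentile(Wt[l],[1,50,99],axis=0).round(3))
```

```text
[0.51722054 0.16130672 0.27502406] [-1.79998302e+02  1.09236720e-01 -1.71901486e+02] [-0.61209787  0.32450261 -0.14141863]
plate z 36.0 tilt mrad [ 4.8 -3. ] (array([555.4, 166.5]), array([ 63., 100.]), 8.1)
fin 77.7 (array([555.5, 166.7]), array([45.2, 11.9]), 7.9)
jar [141.3, 182.6, 115.7, 118.0] [0.645 0.134 0.104]
cast [299.6, 281.0, 35.6, 33.6] [ 0.482 -0.098  0.025]
pot [269.9, 331.7, 29.0, 28.9] [ 0.366 -0.022  0.09 ]
lid [[0.641 0.077 0.105]
 [0.667 0.169 0.213]
 [0.7   0.282 0.288]]
```

View pics/w4.png

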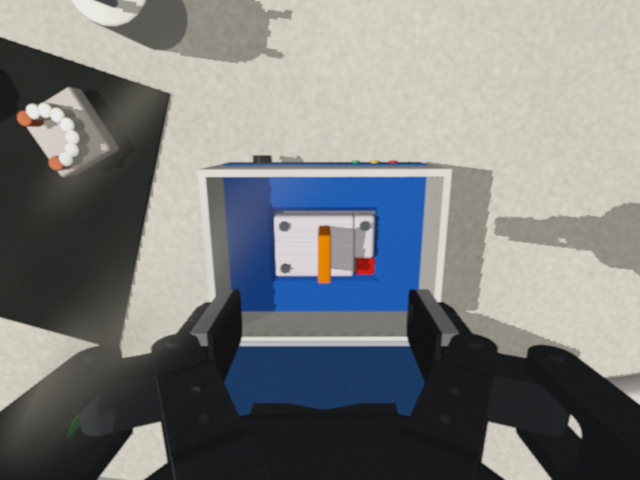

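The carrier is at (325,245) in the pocket with the red key in its notch at (365,266). Its top measures 36.0 mm (18 + 18), within the noise of flat, and its centre and yaw match the pocket's. The lid is open, and the cast and pot are where they were.

```bash
python3 -c "
from plant import job; print(job.hand_in())"
```

```text
the job is handed in; nothing more can be done
None
```

The lid rests open on its stop and the carrier is seated flat and fully home in the pocket, its notch over the red key. The cast and pot had not moved; the jar wasn't re-measured, but the arm never went near it. I handed the job in at about 24 s of arm time.

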